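# Clamp a stuck dropper bottle in a quick-release vise

## Task

The cap of the small dropper bottle is stuck: clamp the bottle upright in the blue bench vise so that the cap can be worked on. Squeeze the red quick-release lever against its grip post, slide the jaw up until it gently presses the bottle back into the V of the fixed jaw, let the lever go so that the jaw locks, then turn the black knob clockwise until the jaw holds the bottle firmly, with about 22 newtons, without crushing it. Leave the things round the vise where they are.

Things in the scene. Friction and masses are not known exactly. Their poses are not given: they have to be found in the camera images.
- vise: Bench vise bolted down, blue base plate 280 x 84 x 12 mm. Origin: centre of its underside; +x runs along the slide from the sliding jaw to the fixed jaw, z up. The fixed jaw (60 mm wide, 68 mm high) carries an adjustable insert with a white nylon V open toward -x; a bottle seated in the V has its axis at x = 52 to 62 mm, y = 0. How far out the insert is set is not reported: find it by feel.
- jaw (a joint): Slide of the grey jaw head along the vise's +x, m: 0 open, 0.090 stop. With the lever squeezed it slides with about 2 N of friction; let go, a sprung pawl drops between the pins of a 4 mm rack and locks it both ways, shifting it up to 2 mm, or stays on top of a pin. A backward tug of 8 N on the knob before tightening settles the pawl (up to 4 mm); otherwise the grip goes slack later.
- release_lever (a joint): Red quick-release lever, rad: 0 let go (springs back by itself, jaw locked), 0.22 fully squeezed (stop); the jaw is free only above about 0.15. Fully squeezing takes about 10 N at the height of grip.
- grip (a point): Where to squeeze, 72 mm above the worktop: midway between the outer faces of the grey post (vise +y side) and the squeezed red lever (-y side). Pinch along the vise's y: 54 mm wide with the lever let go, about 47 mm squeezed. Post and lever are 24 mm long along x, free from 48 to 85 mm above the worktop. Axes as the vise; moves with the jaw.
- knob (a joint): Black tightening knob on top of the head, vertical axis, rad: grows clockwise seen from above, range 0 to 3.2, at the start 0.35 to 0.9. Each rad drives the jaw pad 5 mm forward. It turns with about 0.2 N m of friction and stays where it is left; pad load adds 0.005 N m per N. At 0 its bar lies along the vise's x axis.
- knob_grip (a point): Grip point of the knob on its axis, 106 mm above the worktop, 42 mm behind grip along the vise's -x. The knob is a bar 44 mm long, 12 mm wide, standing from 90 to 120 mm above the worktop; the point's x axis runs along the bar and turns with it.
- jaw_pad: The moving white nylon pad, 40 mm wide, 40 mm high, on the end of the screw spindle. Origin: centre of its front face, which looks along the vise's +x, 40 mm above the worktop.
- dropper_bottle: Small brown bottle with a black cap, 35 mm diameter, 78 mm high, 0.08 kg, standing on the vise's base plate (12 mm above the worktop) between the jaws, 6 to 26 mm short of the V. Origin: centre of its underside, z up.
- crucible: White porcelain crucible, 43 mm wide, 32 mm high, standing loose beside the vise: leave alone. Origin: centre of its underside.
- flask: Small conical flask, 68 mm wide, 115 mm high, standing loose beside the vise: leave alone. Origin: centre of its underside.
- marker: Marker pen, 130 x 17 x 15 mm, lying loose beside the vise: leave alone. Origin: centre of its underside.

How it is judged (in metres and radians):
On the way, in this order (a step that is already met when the one before it is completed fails the run):
1. the red lever is squeezed while the jaw is still away from the bottle (value of joint release_lever above 0.15 rad and contact force between jaw_pad and dropper_bottle below 0.5 N), for 0.2 s.
2. with the lever squeezed, the jaw is slid up and presses the bottle into the V (value of joint release_lever above 0.15 rad and contact force between jaw_pad and dropper_bottle above 2 N and y of dropper_bottle in the frame of vise between -0.004 and 0.004 m), for 0.1 s.
3. the lever is let go and the jaw has locked (value of joint release_lever below 0.08 rad), for 0.2 s.
At the end, for the whole second after the job is handed in: The jaw pad presses the bottle with 15 to 30 N, the lever is let go (below 0.08 rad), and the bottle is at rest, upright within 0.1 rad, its foot on the vise's base plate (within 6 mm), seated in the V: within 4 mm of the vise's centre line and more than 45 mm along the vise's x (contact force between jaw_pad and dropper_bottle between 15 and 30 N and value of joint release_lever below 0.08 rad and angle between dropper_bottle's own z axis and vertical below 0.1 rad and height (world z) of dropper_bottle below 0.018 m and linear speed of dropper_bottle below 0.02 m/s and y of dropper_bottle in the frame of vise between -0.004 and 0.004 m and x of dropper_bottle in the frame of vise above 0.045 m); the robot touches nothing.
It fails at once if while the lever is squeezed, the jaw is driven against the bottle with more than 18 N (value of joint release_lever above 0.15 rad and contact force between jaw_pad and dropper_bottle above 18 N).
It fails at once if the bottle is crushed: the jaw pad presses it with more than 36 N (contact force between jaw_pad and dropper_bottle above 36 N).
It fails at once if the crucible, the flask or the marker is moved more than 20 mm (distance of any of crucible, flask, marker from where it was at the start of the episode above 0.02 m).
It also fails if it takes over 67 s, if anything falls off the work surface, if the arm or the gripper's body presses on something with over 40 N, if the wrist force passes 120 N, or if a joint passes its speed limit or range.

## Robot

A 6-joint arm with a two-finger parallel gripper is mounted at the origin on the work surface; the furniture and walls round the work are solid. World frame = base frame: x ahead of the robot, y to its left, z up, the work surface at z = 0. Lengths are in mm, angles in rad, forces in N, time in s.
With the tool pointing down it reaches from about 200 to 875 mm from the base axis. Payload 3.4 kg.
Tool frame: the origin (TCP) lies at the very end of the fingers, on their centre line; the grasp point (between the pads) lies 19 mm behind it (arm.grasp_offset is the distance from the TCP to the grasp point, in mm); z points along the fingers, y is the line along which they close (so a half turn about z gives the same grasp; the last joint's range is limited). The gripper opens to 94 mm and grips with 3 to 60 N. Pads are 16 mm wide; open, the fingers measure 119 mm over their backs; the gripper's body (75 mm by 177 mm) begins 78 mm behind the grasp point.
Start: joints at [1.185, 0.276, 1.505, -0, 1.361, -0.121], TCP at [150.503, 554.99, 205.493] pointing down, gripper open.
Joint ranges: [-2.89, 2.89], [-0.75, 2.08], [0.22, 2.7], [-1.18, 4.32], [0.11, 2.71], [-2.7, 2.7]. Speed limits (rad/s): [2.57, 2.57, 3.14, 3.14, 3.14, 3.14].

## Interface

Orientations are given as a 3x3 rotation matrix whose columns are the frame's x, y, z axes.
In Python, from bench import arm gives the robot as it stands. The module is installed in compiled form; this text tells all that it offers.
- The arm moves only by the shell command python3 -m jog 'ROWS' [OPENING] [FORCE]. ROWS is JSON, a list of rows, each an object of numbers: "dx", "dy", "dz": the shift along the tool's x, y, z in mm; "wx", "wy", "wz": the turn, a rotation vector about the tool's x, y, z in rad. A call has 1 to 10 rows; each row is the pose to reach, as a shift and turn from the pose commanded when the call began, along the tool's axes at that moment; what a row does not reach only later rows make up. A row lasts 1/10 s, in which the tool goes at most 50 mm and 8.59 degrees, less where a joint would pass 70% of its speed; a pose out of reach is approached as far as the arm can. A call with a gripper value outside its range is refused whole. OPENING is the closure, from 0 (fully open) to 1 (shut), set as the call begins (- or left out, the last holds). The fingers move at their own pace and stop on an object; FORCE is the grip in N (left out, the last holds). Time passes only in rows, so rows that repeat a pose let the fingers close. It gives the time, the measured TCP pose, the force, the opening and the grip force at its end, in the units of the state.
- arm.observe(): the state, without advancing time (a new reading comes with each control period).
- arm.get_image(name): name is "side" or "top"; returns a dict with "img" (384x512x3 uint8, blue, green, red), "fx", "fy", "cx", "cy" (pixels), "position" and "attitude" of the camera in the world. Camera axes: x right, y down, z forward; pixel columns grow to the right and rows downward; lengths in mm; the calibration is good to about 2 mm. A picture is of the moment at which its call begins. There is no depth.
- arm.finish_job(): hands the job in; it is judged then, once.
The state is a dict: "t": time; "qpos": joint angles; "qd": joint speeds; "joint_efforts": joint torques, N m; "position": TCP position; "tcp_rot": TCP orientation; "contact_force": force on the tool from outside, world axes, zero at the start; "torque": the same for the moment, N m; "width": opening from 0.0 (shut) to 1.0 (fully open); "gripper_force": force on a finger pad.
Only numpy, scipy, OpenCV 4.12 (cv2) and the standard library are available. Lean on these libraries where they do the work, as an engineer would, in place of code of your own. Each camera call takes 0.05 s, during which the arm holds its last target. There are 200 camera calls.

## Working session

There is one attempt and no reset: what is moved stays moved. The work goes in short steps, Python scripts to look and compute and a shell command to move; the robot and the scene stay as the last step left them, time stands still between calls to the robot, and variables do not carry over. Pictures are saved under pics/ and viewed, at most 10 in all, crops included, and the job is handed in when it is done.

```bash
mkdir -p pics; python3 - <<'E'
from bench import arm
import cv2,pickle
for n in("side","top"):
    d=arm.get_image(n); cv2.imwrite(f"pics/{n}0.png",d["img"]); pickle.dump(d,open(f"{n}0.pkl","wb"))
    print(n,{k:v for k,v in d.items() if k!="img"})
print(arm.observe())
E
```

```text
side {'fx': 423.8380683463657, 'fy': 423.8380683463657, 'cx': 258.3225608562492, 'cy': 199.04327079642678, 'position': array([417.26647155, 662.78506131, 633.05129157]), 'attitude': array([[-0.9569645 , -0.18801719,  0.22106218],
       [-0.28998827,  0.5900973 , -0.75345337],
       [ 0.01121399, -0.78513356, -0.61922495]])}
top {'fx': 461.9627887776904, 'fy': 461.9627887776904, 'cx': 255.63454265895123, 'cy': 198.3684435341773, 'position': array([441.93497868,  37.74506835, 909.20790936]), 'attitude': array([[-0.00262397, -0.98455523,  0.17505459],
       [-0.99969282, -0.00173161, -0.02472392],
       [ 0.02464519, -0.1750657 , -0.98424825]])}
{'t': 0.1, 'qpos': array([ 1.18499206e+00,  2.76533816e-01,  1.50596117e+00, -2.97298513e-06,
        1.36067748e+00, -1.20983997e-01]), 'qd': array([ 2.31670913e-04, -6.06913426e-04, -2.74480485e-03, -6.83635254e-04,
        1.90348524e-03,  5.55435759e-05]), 'joint_efforts': array([ 2.85179849e-03, -4.05455875e+01, -2.37781531e+01,  7.03098066e-02,
        2.99409684e-02, -3.13903843e-05]), 'position': array([150.31374578, 554.5084226 , 204.70812613]), 'tcp_rot': array([[-9.65139667e-01,  2.61734740e-01, -5.91797156e-04],
       [ 2.61735341e-01,  9.65138573e-01, -1.46478579e-03],
       [ 1.87780935e-04, -1.56861710e-03, -9.99998752e-01]]), 'contact_force': array([ 0.86222574, -0.12305532,  0.090981  ]), 'torque': array([ 0.02306777,  0.05710597, -0.02034102]), 'gripper_force': 0.0, 'width': 0.9982054997714587}
```

View pics/side0.png

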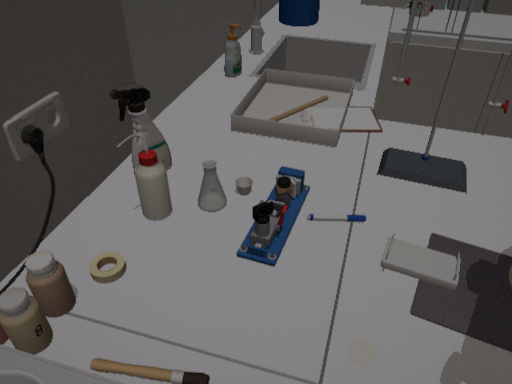

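View pics/top0.png

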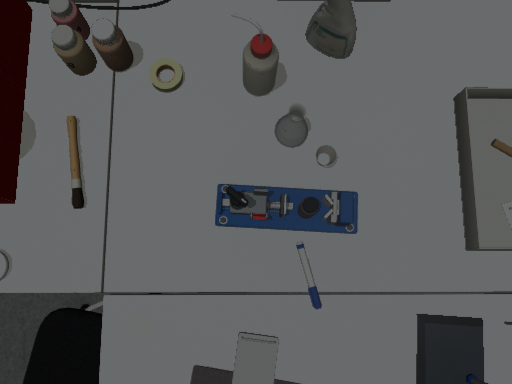

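The vise's +x points to the right in the top view (world -y), with its base about (217..357, 185..232). The red lever is at (260,217), the knob at (237,197), the bottle at (310,207), the flask at (292,130), the crucible at (325,157) and the marker at (309,275).

```bash
cat > h.py <<'E'
import numpy as np,cv2,pickle
def ray(d,p):
    v=np.array([(p[0]-d["cx"])/d["fx"],(p[1]-d["cy"])/d["fy"],1.0]); return d["position"],d["attitude"]@v
def onz(d,p,z):
    o,v=ray(d,p); return o+v*(z-o[2])/v[2]
def tri(a,p,b,q):
    o1,v1=ray(a,p);o2,v2=ray(b,q);A=np.c_[v1,-v2];s=np.linalg.lstsq(A,o2-o1,rcond=None)[0]
    x,y=o1+s[0]*v1,o2+s[1]*v2;return (x+y)/2,np.linalg.norm(x-y)
def proj(d,P):
    c=d["attitude"].T@(np.array(P)-d["position"]); return np.array([d["fx"]*c[0]/c[2]+d["cx"],d["fy"]*c[1]/c[2]+d["cy"]])
E
python3 - <<'E'
from h import *
T=pickle.load(open("top0.pkl","rb"));S=pickle.load(open("side0.pkl","rb"))
for n,d,roi in(("top",T,(200,170,170,80)),("side",S,(230,155,100,115))):
    x,y,w,h=roi; c=d["img"][y:y+h,x:x+w]
    hs=cv2.cvtColor(c,cv2.COLOR_BGR2HSV)
    b=cv2.inRange(hs,(100,120,40),(125,255,255)); 
    m=max(cv2.findContours(b,cv2.RETR_EXTERNAL,2)[0],key=cv2.contourArea)
    print(n,"blue minrect",cv2.boxPoints(cv2.minAreaRect(m))+[x,y])
    if n=="top":
        cr=[onz(d,p+np.array([x,y]),12)for p in cv2.boxPoints(cv2.minAreaRect(m))]; print(np.round(cr,1)); print([np.linalg.norm(cr[i]-cr[i-1]) for i in range(4)],np.mean(cr,0))
    r=cv2.inRange(hs,(0,150,80),(6,255,255))|cv2.inRange(hs,(174,150,80),(180,255,255))
    for k in cv2.findContours(r,cv2.RETR_EXTERNAL,2)[0]: print("red",cv2.contourArea(k),np.array(cv2.boundingRect(k))+[x,y,0,0])
    s=4 if n=="top" else 5
    cv2.imwrite(f"pics/{n}z.png",cv2.resize(np.clip(c*1.6,0,255).astype(np.uint8),None,fx=s,fy=s,interpolation=cv2.INTER_CUBIC))
E
```

```text
top blue minrect [[215.16191101 224.66639328]
 [217.50527954 183.65744495]
 [358.2457428  191.69975662]
 [355.90237427 232.7087059 ]]
[[ 549.3   94.3   12. ]
 [ 631.    90.7   12. ]
 [ 615.3 -189.    12. ]
 [ 533.6 -181.    12. ]]
[np.float64(275.7081620399369), np.float64(81.74070454437091), np.float64(280.12778476475626), np.float64(82.17527659592646)] [582.29384845 -46.27600712  12.        ]
red 29.0 [253 216  13   4]
red 0.0 [256 214   2   1]
red 0.0 [253 214   1   1]
side blue minrect [[235.80000687 254.40000153]
 [282.6000061  160.79999828]
 [317.         177.99999237]
 [270.20000458 271.59999847]]
red 0.0 [277 224   1   1]
red 18.5 [282 205   6   8]
```

View pics/topz.png

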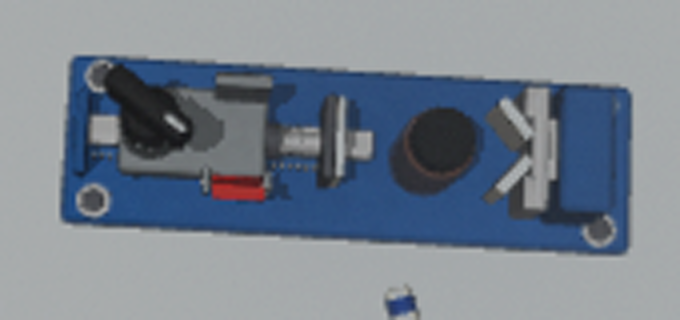

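View pics/sidez.png

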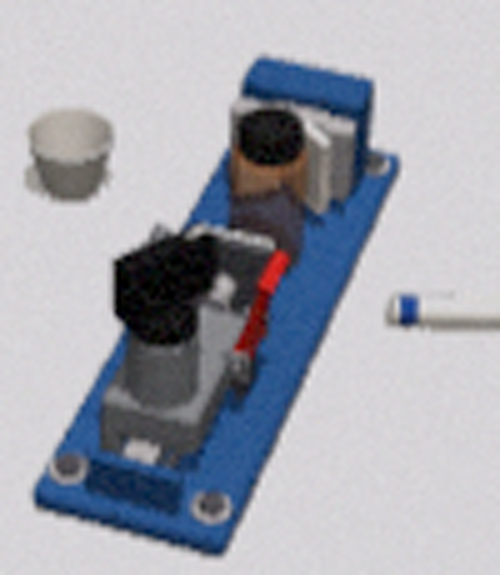

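The zoomed views show the base corners, the post top at about (254-268,189), the lever top at about (253-267,215), the knob bar from about (228,188) to (247,203) and the bottle cap at about (310,204).

```bash
python3 - <<'E'
from h import *
T=pickle.load(open("top0.pkl","rb"));S=pickle.load(open("side0.pkl","rb"))
t=lambda x,y:np.array([200+x/4-.4,170+y/4-.4]); s=lambda x,y:np.array([230+x/5-.4,155+y/5-.4])
C=[t(75,57),t(63,222),t(628,252),t(630,88)]
W=np.array([onz(T,p,11) for p in C]);print(W.round(1))
c=W.mean(0);ax=(W[2]+W[3]-W[0]-W[1]);yaw=np.arctan2(ax[1],ax[0]);print("c",c,"yaw",yaw,np.degrees(yaw))
for n,a,b in(("TL",t(75,57),s(38,495)),("BL",t(63,222),s(222,545)),("BR",t(628,252),s(398,160)),("cap top",t(443,135),s(272,137)),("lever top far-out corner",t(268,185),s(288,252)),("knob A",t(112,75),s(115,262)),("knob B",t(186,118),s(215,238))):
    print(n,*tri(T,a,S,b))
x=np.array([np.cos(yaw),np.sin(yaw)]);y=np.array([-x[1],x[0]])
def V(P): q=P[:2]-c[:2]; return np.round([q@x,q@y],1)
for n,p,z in(("postL",t(217,75),85),("postR",t(272,75),85),("levL",t(212,178),85),("levR",t(268,178),85),("levLb",t(212,190),85),("knobA",t(112,75),120),("knobB",t(186,118),120),("cap",t(443,135),90),("padface",t(348,140),60),("padtopR",t(348,97),60),("padbotR",t(346,185),60)):
    P=onz(T,p,z);print(n,P.round(1),V(P))
img=T["img"][170:250,200:370].astype(np.uint8);g=cv2.cvtColor(img,6);
m=((g<38)).astype(np.uint8);n,l,st,ce=cv2.connectedComponentsWithStats(m)
for i in range(1,n):
    if st[i,4]>25:
        pts=np.argwhere(l==i)[:,::-1].astype(np.float32); print(st[i],ce[i]+[200,170],cv2.minAreaRect(pts))
c=T["img"][175:220,215:280];cv2.imwrite("pics/kz.png",np.hstack([cv2.resize(np.clip(c*3.,0,255).astype(np.uint8),None,fx=8,fy=8,interpolation=0)]))
E
```

```text
[[ 630.8   89.    11. ]
 [ 548.6   93.9   11. ]
 [ 533.9 -182.6   11. ]
 [ 615.7 -187.    11. ]]
c [582.24397325 -46.65730785  11.        ] yaw -1.6245889104044204 -93.08208800993033
TL [630.02570484  88.98779739   9.31088751] 2.212197105164397
BL [549.18577714  94.04644658  10.23913296] 1.0403358262579414
BR [ 534.36716508 -183.26735191    8.33899807] 0.43545992290858443
cap top [578.63015107 -82.71010182  82.55219681] 2.5723214467619973
lever top far-out corner [553.55351449  -2.85591508  85.43389622] 5.879852128206912
knob A [601.45790919  66.86477798 121.18356399] 3.5150988408664032
knob B [577.13399149  33.99592862 115.81564666] 9.078449076448827
postL [607.   20.2  85. ] [-68.1  21.2]
postR [607.1  -4.8  85. ] [-43.1  22.6]
levL [559.7  22.6  85. ] [-67.9 -26.2]
levR [559.8  -2.7  85. ] [-42.7 -24.8]
levLb [554.3  22.6  85. ] [-67.6 -31.6]
knobA [599.9  66.7 120. ] [-114.1   11.6]
knobB [581.   34.5 120. ] [-80.9  -5.6]
cap [578.7 -81.5  90. ] [35.  -1.7]
padface [581.3 -41.4  60. ] [-5.2 -1.3]
padtopR [601.7 -41.7  60. ] [-6.  19.1]
padbotR [560.1 -40.1  60. ] [ -5.3 -22.5]
[ 18  16  31  29 357] [233.82072829 198.64705882] ((30.37156105041504, 28.23853302001953), (24.233007431030273, 32.18296432495117), 73.3007583618164)
[54 21 20 11 82] [265.02439024 193.92682927] ((63.5, 26.0), (10.0, 19.0), 90.0)
[ 97  27  24  22 361] [308.82825485 207.22437673] ((108.50001525878906, 37.5), (18.384777069091797, 24.041629791259766), 45.0)
[64 37  9 14 39] [268.38461538 214.41025641] ((68.83235931396484, 44.089595794677734), (7.754916667938232, 13.152946472167969), 8.746162414550781)
[29 42 21  3 26] [238.80769231 213.42307692] ((38.95294189453125, 43.61176300048828), (20.094482421875, 1.6873232126235962), 4.39870548248291)
[135  45  16  12  65] [340.90769231 222.43076923] ((141.2756805419922, 52.745948791503906), (14.410207748413086, 9.851875305175781), 36.02737808227539)
```

View pics/kz.png

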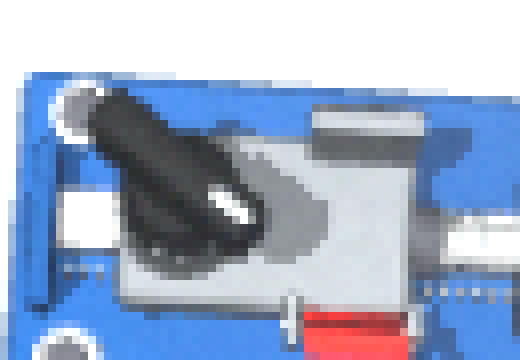

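```bash
cat >> h.py <<'E'
YAW=-1.6246; VX=np.array([np.cos(YAW),np.sin(YAW),0]); VY=np.array([-VX[1],VX[0],0]); VC=np.array([582.2,-46.7,0])
def vis(vx,vy,z): return VC+vx*VX+vy*VY+[0,0,z]
def st():
    from bench import arm
    o=arm.observe(); R=o["tcp_rot"]; p=o["position"]-VC
    print("t",round(o["t"],2),"vise xyz",np.round([p@VX,p@VY,p[2]],1),"ang",round(np.arctan2(R[1,1],R[0,1])-YAW-np.pi/2,3),"F vise",np.round([o["contact_force"]@VX,o["contact_force"]@VY,o["contact_force"][2]],1),"Tz",o["torque"].round(3),"w",round(o["width"],3),"gf",round(o["gripper_force"],1)); return o
def delta(vx,vy,z,ang):
    # ang: tool y angle (ccw from above) relative to vise y
    from scipy.spatial.transform import Rotation as Ro
    o=st(); a=YAW+np.pi/2+ang; y=np.array([np.cos(a),np.sin(a),0]); zt=np.array([0,0,-1.]); G=np.c_[np.cross(y,zt),y,zt]
    R=o["tcp_rot"]; print("d",(R.T@(vis(vx,vy,z)-o["position"])).round(1),"w",Ro.from_matrix(R.T@G).as_rotvec().round(3),"q6",o["qpos"].round(3)[[0,5]])
E
python3 - <<'E'
from h import *
T=pickle.load(open("top0.pkl","rb"));print("flask",onz(T,(292,130),20),"crucible",onz(T,(325,157),16))
delta(-55.4,0,160,0)
E
```

```text
flask [739.97219535 -58.1701937   20.        ] crucible [ 685.24116034 -123.95788658   16.        ]
t 0.1 vise xyz [-577.1 -463.6  204.7] ang 1.36 F vise [0.1 0.9 0.1] Tz [ 0.023  0.057 -0.02 ] w 0.998 gf 0.0
d [-562.6 -413.    45.3] w [-1.00e-03  1.00e-03  1.36e+00] q6 [ 1.185 -0.121]
```

```bash
python3 -m jog '[{"dx":-562.6,"dy":-413,"wz":1.36},{"dx":-562.6,"dy":-413,"wz":1.36},{"dx":-562.6,"dy":-413,"wz":1.36},{"dx":-562.6,"dy":-413,"wz":1.36},{"dx":-562.6,"dy":-413,"wz":1.36},{"dx":-562.6,"dy":-413,"wz":1.36},{"dx":-562.6,"dy":-413,"wz":1.36},{"dx":-562.6,"dy":-413,"wz":1.36},{"dx":-562.6,"dy":-413,"wz":1.36},{"dx":-562.6,"dy":-413,"wz":1.36}]' 0 25; python3 -c "
from h import *;delta(-55.4,0,160,0)"
```

```text
t 0.1 vise xyz [-577.1 -463.6  204.7] ang 1.36 F vise [0.1 0.9 0.1] Tz [ 0.023  0.057 -0.02 ] w 0.998 gf 0.0
d [-562.6 -413.    45.3] w [-1.00e-03  1.00e-03  1.36e+00] q6 [ 1.185 -0.121]schema error: expected keys dx, dy, dz, wx, wy, wz
```

All keys are required in each row.

```bash
python3 -m jog '[{"dx":-562.6,"dy":-413,"dz":0,"wx":0,"wy":0,"wz":1.36},{"dx":-562.6,"dy":-413,"dz":0,"wx":0,"wy":0,"wz":1.36},{"dx":-562.6,"dy":-413,"dz":0,"wx":0,"wy":0,"wz":1.36},{"dx":-562.6,"dy":-413,"dz":0,"wx":0,"wy":0,"wz":1.36},{"dx":-562.6,"dy":-413,"dz":0,"wx":0,"wy":0,"wz":1.36},{"dx":-562.6,"dy":-413,"dz":0,"wx":0,"wy":0,"wz":1.36},{"dx":-562.6,"dy":-413,"dz":0,"wx":0,"wy":0,"wz":1.36},{"dx":-562.6,"dy":-413,"dz":0,"wx":0,"wy":0,"wz":1.36},{"dx":-562.6,"dy":-413,"dz":0,"wx":0,"wy":0,"wz":1.36},{"dx":-562.6,"dy":-413,"dz":0,"wx":0,"wy":0,"wz":1.36}]' 0 25; python3 -c "
from h import *;delta(-55.4,0,160,0)"
```

```text
t: 1.1
position: [462.8, 162.1, 205.3]
tcp_rot: [[0.057, 0.998, -0.0], [0.998, -0.057, 0.0], [0.0, -0.0, -1.0]]
contact_force: [0.5, -0.5, 1.1]
width: 1.001
gripper_force: 0.0
t 1.1 vise xyz [-202.1 -130.5  205.3] ang -0.003 F vise [0.4 0.5 1.1] Tz [ 0.014  0.039 -0.045] w 1.001 gf 0.0
d [-146.3  130.9   45.2] w [-0.    -0.    -0.003] q6 [0.195 0.251]
```

```bash
python3 -m jog '[{"dx":-40,"dy":36,"dz":12,"wx":0,"wy":0,"wz":0},{"dx":-75,"dy":68,"dz":24,"wx":0,"wy":0,"wz":0},{"dx":-110,"dy":100,"dz":36,"wx":0,"wy":0,"wz":0},{"dx":-146,"dy":131,"dz":45,"wx":0,"wy":0,"wz":0},{"dx":-146,"dy":131,"dz":45,"wx":0,"wy":0,"wz":0},{"dx":-146,"dy":131,"dz":75,"wx":0,"wy":0,"wz":0},{"dx":-146,"dy":131,"dz":105,"wx":0,"wy":0,"wz":0},{"dx":-146,"dy":131,"dz":135,"wx":0,"wy":0,"wz":0},{"dx":-146,"dy":131,"dz":152,"wx":0,"wy":0,"wz":0},{"dx":-146,"dy":131,"dz":152,"wx":0,"wy":0,"wz":0}]'; python3 - <<'E'
from h import *
from bench import arm
delta(-55.4,0,53,0)
a=arm.get_image("top")["img"][160:260,190:370];b=arm.get_image("side")["img"][140:270,210:330]
r=lambda c,s:cv2.resize(np.clip(c*1.8,0,255).astype(np.uint8),(s,440),interpolation=2)
cv2.imwrite("pics/g1.png",np.hstack([r(a,390*1),r(b,406)]))
E
```

```text
t: 2.1
position: [582.0, 12.0, 50.7]
tcp_rot: [[0.054, 0.999, -0.007], [0.999, -0.054, 0.001], [0.001, -0.007, -1.0]]
contact_force: [-0.4, -0.3, 0.6]
width: 0.999
gripper_force: 0.0
t 2.1 vise xyz [-58.6  -3.4  50.7] ang 0.0 F vise [ 0.3 -0.4  0.6] Tz [-0.091  0.091  0.005] w 0.999 gf 0.0
d [-3.2  3.4 -2.3] w [-0.007 -0.001  0.   ] q6 [-0.099 -0.046]
```

View pics/g1.png

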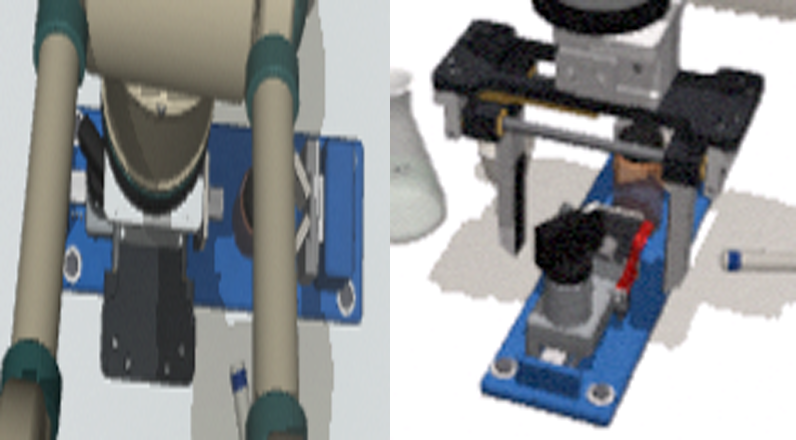

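The fingers straddle the post and the lever (side view), and the scene is undisturbed. I'll correct the position and then squeeze.

```bash
python3 -m jog '[{"dx":0,"dy":0,"dz":0,"wx":0,"wy":0,"wz":0},{"dx":0,"dy":0,"dz":0,"wx":0,"wy":0,"wz":0},{"dx":0,"dy":0,"dz":0,"wx":0,"wy":0,"wz":0}]'; python3 -c "
from h import *;delta(-55.4,0,53,0)"
```

```text
t: 2.5
position: [585.7, 11.1, 54.6]
tcp_rot: [[0.054, 0.999, 0.002], [0.999, -0.054, -0.0], [0.0, 0.002, -1.0]]
contact_force: [0.1, 0.1, -0.1]
width: 1.001
gripper_force: 0.0
t 2.5 vise xyz [-57.9   0.3  54.6] ang -0.0 F vise [-0.1  0.1 -0.1] Tz [-0.052  0.073  0.04 ] w 1.001 gf 0.0
d [-2.5 -0.3  1.6] w [ 0.002 -0.    -0.   ] q6 [-0.1   -0.046]
```

```bash
python3 -m jog '[{"dx":-2.5,"dy":0,"dz":1.5,"wx":0,"wy":0,"wz":0},{"dx":-2.5,"dy":0,"dz":1.5,"wx":0,"wy":0,"wz":0},{"dx":-2.5,"dy":0,"dz":1.5,"wx":0,"wy":0,"wz":0},{"dx":-2.5,"dy":0,"dz":1.5,"wx":0,"wy":0,"wz":0},{"dx":-2.5,"dy":0,"dz":1.5,"wx":0,"wy":0,"wz":0},{"dx":-2.5,"dy":0,"dz":1.5,"wx":0,"wy":0,"wz":0},{"dx":-2.5,"dy":0,"dz":1.5,"wx":0,"wy":0,"wz":0},{"dx":-2.5,"dy":0,"dz":1.5,"wx":0,"wy":0,"wz":0},{"dx":-2.5,"dy":0,"dz":1.5,"wx":0,"wy":0,"wz":0},{"dx":-2.5,"dy":0,"dz":1.5,"wx":0,"wy":0,"wz":0}]' 1 22; python3 -c "
from h import *;delta(-55.4,0,53,0)"
```

```text
t: 3.5
position: [583.7, 8.6, 51.8]
tcp_rot: [[0.054, 0.999, -0.002], [0.999, -0.054, 0.0], [0.0, -0.002, -1.0]]
contact_force: [-4.9, -0.1, 3.5]
width: 0.508
gripper_force: 22.0
t 3.5 vise xyz [-55.3  -1.5  51.8] ang -0.0 F vise [ 0.4 -4.9  3.5] Tz [-0.145  0.845 -0.08 ] w 0.508 gf 22.0
d [ 0.1  1.5 -1.2] w [-0.002 -0.    -0.   ] q6 [-0.104 -0.05 ]
```

```bash
python3 -m jog '[{"dx":0,"dy":-1.5,"dz":0,"wx":0,"wy":0,"wz":0},{"dx":0,"dy":-1.5,"dz":0,"wx":0,"wy":0,"wz":0},{"dx":-2,"dy":-1.5,"dz":0,"wx":0,"wy":0,"wz":0},{"dx":-4,"dy":-1.5,"dz":0,"wx":0,"wy":0,"wz":0},{"dx":-6,"dy":-1.5,"dz":0,"wx":0,"wy":0,"wz":0},{"dx":-8,"dy":-1.5,"dz":0,"wx":0,"wy":0,"wz":0},{"dx":-10,"dy":-1.5,"dz":0,"wx":0,"wy":0,"wz":0},{"dx":-12,"dy":-1.5,"dz":0,"wx":0,"wy":0,"wz":0},{"dx":-14,"dy":-1.5,"dz":0,"wx":0,"wy":0,"wz":0},{"dx":-14,"dy":-1.5,"dz":0,"wx":0,"wy":0,"wz":0}]'; python3 -c "
from h import *;st()"
```

```text
t: 4.5
position: [582.8, -5.9, 51.8]
tcp_rot: [[0.054, 0.999, 0.0], [0.999, -0.054, -0.0], [-0.0, 0.0, -1.0]]
contact_force: [1.6, 0.9, -3.3]
width: 0.51
gripper_force: 22.0
t 4.5 vise xyz [-40.8  -1.6  51.8] ang -0.0 F vise [-0.9  1.5 -3.3] Tz [ 0.116  0.32  -0.031] w 0.51 gf 22.0
```

```bash
python3 -m jog '[{"dx":-2,"dy":0,"dz":0,"wx":0,"wy":0,"wz":0},{"dx":-4,"dy":0,"dz":0,"wx":0,"wy":0,"wz":0},{"dx":-6,"dy":0,"dz":0,"wx":0,"wy":0,"wz":0},{"dx":-8,"dy":0,"dz":0,"wx":0,"wy":0,"wz":0},{"dx":-10,"dy":0,"dz":0,"wx":0,"wy":0,"wz":0},{"dx":-12,"dy":0,"dz":0,"wx":0,"wy":0,"wz":0},{"dx":-14,"dy":0,"dz":0,"wx":0,"wy":0,"wz":0},{"dx":-16,"dy":0,"dz":0,"wx":0,"wy":0,"wz":0},{"dx":-18,"dy":0,"dz":0,"wx":0,"wy":0,"wz":0},{"dx":-18,"dy":0,"dz":0,"wx":0,"wy":0,"wz":0}]'; python3 -c "
from h import *;st()"
```

```text
t: 5.5
position: [581.7, -23.8, 51.8]
tcp_rot: [[0.054, 0.999, 0.0], [0.999, -0.054, -0.0], [-0.0, 0.0, -1.0]]
contact_force: [3.4, 1.1, -7.9]
width: 0.51
gripper_force: 22.0
t 5.5 vise xyz [-22.8  -1.7  51.8] ang -0.0 F vise [-1.3  3.3 -7.9] Tz [ 0.146 -0.111  0.014] w 0.51 gf 22.0
```

```bash
python3 -m jog '[{"dx":-1,"dy":0,"dz":0,"wx":0,"wy":0,"wz":0},{"dx":-2,"dy":0,"dz":0,"wx":0,"wy":0,"wz":0},{"dx":-3,"dy":0,"dz":0,"wx":0,"wy":0,"wz":0},{"dx":-3,"dy":0,"dz":0,"wx":0,"wy":0,"wz":0}]'; python3 -c "
from h import *;st()"
```

```text
t: 5.9
position: [581.6, -26.5, 51.8]
tcp_rot: [[0.054, 0.999, 0.0], [0.999, -0.054, -0.0], [-0.0, 0.0, -1.0]]
contact_force: [4.2, 1.1, -9.8]
width: 0.509
gripper_force: 22.0
t 5.9 vise xyz [-20.2  -1.7  51.8] ang -0.0 F vise [-1.3  4.1 -9.8] Tz [ 0.216 -0.225 -0.034] w 0.509 gf 22.0
```

```bash
python3 -m jog '[{"dx":-1,"dy":0.5,"dz":0.6,"wx":0,"wy":0,"wz":0},{"dx":-2,"dy":0.8,"dz":1.2,"wx":0,"wy":0,"wz":0},{"dx":-3,"dy":0.8,"dz":1.2,"wx":0,"wy":0,"wz":0},{"dx":-4,"dy":0.8,"dz":1.2,"wx":0,"wy":0,"wz":0}]'; python3 -c "
from h import *;st()"
```

```text
t: 6.3
position: [581.4, -30.3, 51.8]
tcp_rot: [[0.054, 0.999, -0.001], [0.999, -0.054, 0.0], [0.0, -0.001, -1.0]]
contact_force: [-2.5, 2.9, 6.7]
width: 0.508
gripper_force: 22.0
t 6.3 vise xyz [-16.3  -1.6  51.8] ang -0.0 F vise [-2.7 -2.6  6.7] Tz [ 0.396  0.68  -0.054] w 0.508 gf 22.0
```

```bash
python3 -m jog '[{"dx":-0.7,"dy":0,"dz":0,"wx":0,"wy":0,"wz":0},{"dx":-1.4,"dy":0,"dz":0,"wx":0,"wy":0,"wz":0},{"dx":-2,"dy":0,"dz":0,"wx":0,"wy":0,"wz":0}]'; python3 -c "
from h import *;st()"
```

```text
t: 6.6
position: [581.3, -32.4, 51.8]
tcp_rot: [[0.054, 0.999, -0.001], [0.999, -0.054, -0.0], [-0.0, -0.001, -1.0]]
contact_force: [-3.6, 2.2, 5.9]
width: 0.512
gripper_force: 22.0
t 6.6 vise xyz [-14.3  -1.7  51.8] ang -0.0 F vise [-2.  -3.7  5.9] Tz [0.391 0.724 0.007] w 0.512 gf 22.0
```

```bash
python3 -m jog '[{"dx":-0.5,"dy":-0.2,"dz":-0.3,"wx":0,"wy":0,"wz":0},{"dx":-1,"dy":-0.3,"dz":-0.3,"wx":0,"wy":0,"wz":0}]' >/dev/null; python3 -c "
from h import *;st()"
```

```text
t 6.8 vise xyz [-13.3  -1.6  51.8] ang -0.0 F vise [-3.1 -3.2  5.6] Tz [ 0.381  0.75  -0.01 ] w 0.508 gf 22.0
```

```bash
python3 -m jog '[{"dx":-0.5,"dy":0,"dz":0,"wx":0,"wy":0,"wz":0},{"dx":-1,"dy":0,"dz":0,"wx":0,"wy":0,"wz":0}]' >/dev/null; python3 -c "
from h import *;st()"
```

```text
t 7.0 vise xyz [-12.3  -1.6  51.8] ang -0.0 F vise [-2.6 -4.4  7. ] Tz [ 0.35   0.73  -0.035] w 0.51 gf 22.0
```

```bash
python3 -m jog '[{"dx":-0.5,"dy":0,"dz":-0.2,"wx":0,"wy":0,"wz":0},{"dx":-1,"dy":-0.3,"dz":-0.3,"wx":0,"wy":0,"wz":0}]' >/dev/null; python3 -c "
from h import *;st()"
```

```text
t 7.2 vise xyz [-11.3  -1.6  51.8] ang -0.0 F vise [-2.6 -1.6  4.8] Tz [0.393 0.619 0.015] w 0.509 gf 22.0
```

```bash
python3 -m jog '[{"dx":-0.5,"dy":0,"dz":0,"wx":0,"wy":0,"wz":0},{"dx":-1,"dy":0,"dz":0,"wx":0,"wy":0,"wz":0}]' >/dev/null; python3 -c "
from h import *;st()"
```

```text
t 7.4 vise xyz [-10.4  -1.7  51.8] ang -0.0 F vise [-2.8 -2.8  6. ] Tz [0.413 0.736 0.005] w 0.51 gf 22.0
```

```bash
python3 -m jog '[{"dx":-0.5,"dy":0,"dz":-0.2,"wx":0,"wy":0,"wz":0},{"dx":-1,"dy":-0.2,"dz":-0.3,"wx":0,"wy":0,"wz":0}]' >/dev/null; python3 -c "
from h import *;st()"
```

```text
t 7.6 vise xyz [-9.4 -1.7 51.8] ang -0.0 F vise [-3.  -0.7  4.6] Tz [ 0.494  0.603 -0.003] w 0.513 gf 22.0
```

```bash
python3 -m jog '[{"dx":-0.5,"dy":0,"dz":0,"wx":0,"wy":0,"wz":0},{"dx":-1,"dy":0,"dz":0,"wx":0,"wy":0,"wz":0}]' >/dev/null; python3 -c "
from h import *;st()"
```

```text
t 7.8 vise xyz [-8.5 -1.7 51.7] ang -0.0 F vise [-3.2 -2.1  4.6] Tz [0.666 0.601 0.059] w 0.511 gf 22.0
```

```bash
python3 -m jog '[{"dx":-0.5,"dy":0,"dz":0,"wx":0,"wy":0,"wz":0},{"dx":-0.8,"dy":0,"dz":0,"wx":0,"wy":0,"wz":0}]' >/dev/null; python3 -c "
from h import *;st()"
```

```text
t 8.0 vise xyz [-8.4 -1.6 51.8] ang -0.0 F vise [-5.7 -2.8  5.4] Tz [0.844 0.566 0.05 ] w 0.508 gf 22.0
```

```bash
python3 -m jog '[{"dx":0,"dy":0,"dz":0,"wx":0,"wy":0,"wz":0}]' >/dev/null; python3 -c "
from h import *;st()"
```

```text
t 8.1 vise xyz [-8.4 -1.7 51.8] ang -0.0 F vise [-5.1 -1.8  6. ] Tz [0.776 0.564 0.065] w 0.509 gf 22.0
```

```bash
python3 -m jog '[{"dx":-0.5,"dy":0,"dz":0,"wx":0,"wy":0,"wz":0},{"dx":-0.5,"dy":0,"dz":0,"wx":0,"wy":0,"wz":0}]' >/dev/null; python3 -c "
from h import *;st()"
```

```text
t 8.3 vise xyz [-8.2 -1.6 51.8] ang -0.001 F vise [-5.3 -1.5  4.8] Tz [0.917 0.567 0.058] w 0.511 gf 22.0
```

```bash
python3 -m jog '[{"dx":-0.3,"dy":0,"dz":0,"wx":0,"wy":0,"wz":0},{"dx":-0.3,"dy":0,"dz":0,"wx":0,"wy":0,"wz":0}]' >/dev/null; python3 -c "
from h import *;st()"
```

```text
t 8.5 vise xyz [-8.2 -1.7 51.8] ang -0.001 F vise [-6.9 -2.1  5.8] Tz [1.001 0.504 0.099] w 0.507 gf 22.0
```

```bash
python3 -m jog '[{"dx":-0.4,"dy":0,"dz":0,"wx":0,"wy":0,"wz":0},{"dx":-0.4,"dy":0,"dz":0,"wx":0,"wy":0,"wz":0}]' >/dev/null; python3 -c "
from h import *;st()"; python3 -m jog '[{"dx":0,"dy":0,"dz":0,"wx":0,"wy":0,"wz":0},{"dx":0,"dy":0,"dz":0,"wx":0,"wy":0,"wz":0},{"dx":0,"dy":0,"dz":0,"wx":0,"wy":0,"wz":0},{"dx":0,"dy":0,"dz":0,"wx":0,"wy":0,"wz":0},{"dx":0,"dy":0,"dz":0,"wx":0,"wy":0,"wz":0},{"dx":0,"dy":0,"dz":0,"wx":0,"wy":0,"wz":0},{"dx":0,"dy":0,"dz":0,"wx":0,"wy":0,"wz":0}]' 0 >/dev/null; python3 -c "
from h import *;delta(-50,0,140,-0.5)"
```

```text
t 8.7 vise xyz [-8.1 -1.7 51.8] ang -0.001 F vise [-7.5 -2.   6.1] Tz [1.105 0.47  0.053] w 0.51 gf 22.0
t 9.4 vise xyz [-6.2 -1.6 51.7] ang -0.0 F vise [-0.2  0.3  0.3] Tz [-0.135  0.042 -0.037] w 1.0 gf 0.0
d [ 43.8   1.6 -88.3] w [0.  0.  0.5] q6 [-0.189 -0.135]
```

```bash
python3 -m jog '[{"dx":0,"dy":1.6,"dz":-45,"wx":0,"wy":0,"wz":0},{"dx":0,"dy":1.6,"dz":-88,"wx":0,"wy":0,"wz":0},{"dx":20,"dy":1.6,"dz":-88,"wx":0,"wy":0,"wz":0.12},{"dx":43.8,"dy":1.6,"dz":-88,"wx":0,"wy":0,"wz":0.25},{"dx":43.8,"dy":1.6,"dz":-88,"wx":0,"wy":0,"wz":0.38},{"dx":43.8,"dy":1.6,"dz":-88,"wx":0,"wy":0,"wz":0.5},{"dx":43.8,"dy":1.6,"dz":-88,"wx":0,"wy":0,"wz":0.5},{"dx":43.8,"dy":1.6,"dz":-88,"wx":0,"wy":0,"wz":0.5},{"dx":43.8,"dy":1.6,"dz":-88,"wx":0,"wy":0,"wz":0.5}]' 0.4 >/dev/null; python3 - <<'E'
from h import *
from bench import arm
delta(-50,0,91,-0.5)
d=arm.get_image("side");pickle.dump(d,open("s2.pkl","wb"))
for zz in (60,90,120): print(zz,proj(d,vis(-50,0,zz)))
c=d["img"][150:270,220:320];cv2.imwrite("pics/s2.png",cv2.resize(np.clip(c*1.8,0,255).astype(np.uint8),None,fx=5,fy=5,interpolation=2))
E
```

```text
t 10.3 vise xyz [-50.   -0.2 139.6] ang -0.499 F vise [ 0.2  1.1 -0.4] Tz [-0.065  0.085  0.029] w 0.598 gf 0.0
d [ 0.1  0.2 48.6] w [-0.    -0.     0.001] q6 [-0.114  0.439]
60 [269.97128644 212.96834834]
90 [270.38378164 201.79436347]
120 [270.81427111 190.13293572]
```

View pics/s2.png

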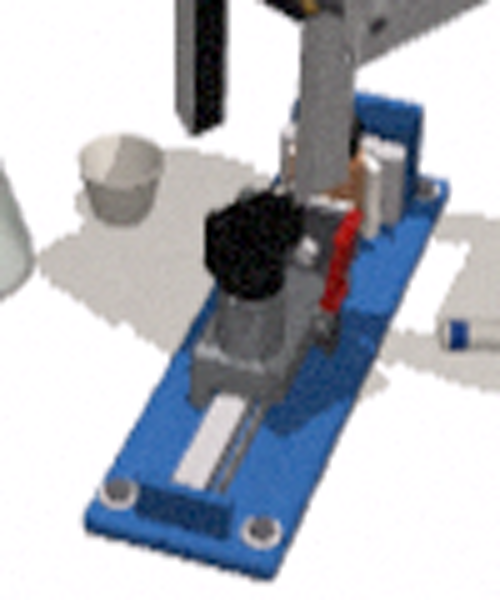

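The jaw has moved up. The knob is at crop (252,205), which matches the projected point. Next I'll descend and grip it.

```bash
python3 -m jog '[{"dx":0,"dy":0,"dz":25,"wx":0,"wy":0,"wz":0},{"dx":0,"dy":0,"dz":48,"wx":0,"wy":0,"wz":0},{"dx":0,"dy":0,"dz":48,"wx":0,"wy":0,"wz":0},{"dx":0,"dy":0,"dz":48,"wx":0,"wy":0,"wz":0}]' >/dev/null; python3 -c "
from h import *;st()";python3 -m jog '[{"dx":0,"dy":0,"dz":0,"wx":0,"wy":0,"wz":0},{"dx":0,"dy":0,"dz":0,"wx":0,"wy":0,"wz":0},{"dx":0,"dy":0,"dz":0,"wx":0,"wy":0,"wz":0},{"dx":0,"dy":0,"dz":0,"wx":0,"wy":0,"wz":0},{"dx":0,"dy":0,"dz":0,"wx":0,"wy":0,"wz":0},{"dx":0,"dy":0,"dz":0,"wx":0,"wy":0,"wz":0}]' 1 50 >/dev/null; python3 -c "
from h import *;st()"
```

```text
t 10.75 vise xyz [-50.1  -0.2  91.7] ang -0.5 F vise [-0.3 -0.   0.4] Tz [-0.088  0.119 -0.01 ] w 0.6 gf 0.0
t 11.35 vise xyz [-50.    0.2  91.8] ang -0.5 F vise [ 0.5 -0.1  0.5] Tz [-0.244  0.141 -0.214] w 0.128 gf 45.4
```

```bash
python3 -m jog '[{"dx":0.5,"dy":-0.3,"dz":0,"wx":0,"wy":0,"wz":0},{"dx":0.9,"dy":-0.5,"dz":0,"wx":0,"wy":0,"wz":0}]' >/dev/null; python3 -c "
from h import *;st()"
```

```text
t 11.55 vise xyz [-50.1   0.2  91.8] ang -0.5 F vise [ 4.2  1.6 -0.5] Tz [-0.879  0.067 -0.158] w 0.13 gf 48.0
```

```bash
python3 -m jog '[{"dx":0.5,"dy":-0.3,"dz":0,"wx":0,"wy":0,"wz":0},{"dx":0.9,"dy":-0.5,"dz":0,"wx":0,"wy":0,"wz":0}]' >/dev/null; python3 -c "
from h import *;st()"
```

```text
t 11.75 vise xyz [-50.3   0.2  91.8] ang -0.5 F vise [6.4 0.8 0.5] Tz [-1.324  0.036 -0.162] w 0.128 gf 48.0
```

```bash
python3 -m jog '[{"dx":0.5,"dy":-0.3,"dz":0,"wx":0,"wy":0,"wz":0},{"dx":0.5,"dy":-0.3,"dz":0,"wx":0,"wy":0,"wz":0},{"dx":0.5,"dy":-0.3,"dz":0,"wx":0,"wy":0,"wz":0}]' >/dev/null; python3 -c "
from h import *;st()"
```

```text
t 12.05 vise xyz [-50.8   0.4  91.9] ang -0.5 F vise [5.9 1.3 0.7] Tz [-1.21  -0.006 -0.232] w 0.127 gf 49.4
```

```bash
python3 -m jog '[{"dx":0.5,"dy":-0.3,"dz":0,"wx":0,"wy":0,"wz":0},{"dx":0.5,"dy":-0.3,"dz":0,"wx":0,"wy":0,"wz":0},{"dx":0.5,"dy":-0.3,"dz":0,"wx":0,"wy":0,"wz":0}]' >/dev/null; python3 -c "
from h import *;st()"
```

```text
t 12.35 vise xyz [-51.2   0.4  91.8] ang -0.5 F vise [5.8 1.  0. ] Tz [-1.265 -0.012 -0.22 ] w 0.123 gf 49.4
```

```bash
python3 -m jog '[{"dx":0.6,"dy":-0.3,"dz":0,"wx":0,"wy":0,"wz":0},{"dx":1,"dy":-0.5,"dz":0,"wx":0,"wy":0,"wz":0},{"dx":1,"dy":-0.5,"dz":0,"wx":0,"wy":0,"wz":0}]' >/dev/null; python3 -c "
from h import *;st()"
```

```text
t 12.65 vise xyz [-53.7   0.4  91.9] ang -0.5 F vise [5.7 1.8 1.1] Tz [-1.006 -0.154 -0.141] w 0.125 gf 49.4
```

```bash
python3 -m jog '[{"dx":0.6,"dy":-0.3,"dz":0,"wx":0,"wy":0,"wz":0},{"dx":1,"dy":-0.5,"dz":0,"wx":0,"wy":0,"wz":0},{"dx":1,"dy":-0.5,"dz":0,"wx":0,"wy":0,"wz":0}]' >/dev/null; python3 -c "
from h import *;st()"
```

```text
t 12.95 vise xyz [-54.    0.4  91.8] ang -0.499 F vise [6.7 1.3 0.3] Tz [-1.377 -0.124 -0.217] w 0.123 gf 49.4
```

```bash
python3 -m jog '[{"dx":0.5,"dy":-0.3,"dz":0,"wx":0,"wy":0,"wz":0},{"dx":0.9,"dy":-0.5,"dz":0,"wx":0,"wy":0,"wz":0},{"dx":0.9,"dy":-0.5,"dz":0,"wx":0,"wy":0,"wz":0}]' >/dev/null; python3 -c "
from h import *;st()"
```

```text
t 13.25 vise xyz [-54.1   0.4  91.8] ang -0.499 F vise [8.3 2.2 1. ] Tz [-1.683 -0.012 -0.17 ] w 0.131 gf 49.4
```

```bash
python3 -m jog '[{"dx":0.3,"dy":-0.1,"dz":0,"wx":0,"wy":0,"wz":0},{"dx":0.3,"dy":-0.1,"dz":0,"wx":0,"wy":0,"wz":0},{"dx":0.3,"dy":-0.1,"dz":0,"wx":0,"wy":0,"wz":0}]' >/dev/null; python3 -c "
from h import *;st()"
```

```text
t 13.55 vise xyz [-54.2   0.4  91.9] ang -0.499 F vise [8.8 0.4 0.4] Tz [-1.748 -0.055 -0.189] w 0.126 gf 49.4
```

```bash
python3 -m jog '[{"dx":-1.0,"dy":0.5,"dz":0,"wx":0,"wy":0,"wz":0},{"dx":-1.9,"dy":1,"dz":0,"wx":0,"wy":0,"wz":0},{"dx":-1.9,"dy":1,"dz":0,"wx":0,"wy":0,"wz":0}]' >/dev/null; python3 -c "
from h import *;st()"; python3 -m jog '[{"dx":0,"dy":0,"dz":0,"wx":0,"wy":0,"wz":0.08},{"dx":0,"dy":0,"dz":0,"wx":0,"wy":0,"wz":0.16},{"dx":0,"dy":0,"dz":0,"wx":0,"wy":0,"wz":0.24},{"dx":0,"dy":0,"dz":0,"wx":0,"wy":0,"wz":0.32},{"dx":0,"dy":0,"dz":0,"wx":0,"wy":0,"wz":0.4}]' >/dev/null; python3 -c "
from h import *;st()"
```

```text
t 13.85 vise xyz [-53.9   0.4  91.8] ang -0.5 F vise [ 4.7  1.5 -0.2] Tz [-1.048 -0.159 -0.237] w 0.127 gf 49.4
t 14.35 vise xyz [-54.    0.5  91.9] ang -0.902 F vise [5.5 1.9 1. ] Tz [-1.005 -0.108  0.214] w 0.125 gf 49.9
```

```bash
python3 -m jog '[{"dx":-0.4,"dy":0.5,"dz":0,"wx":0,"wy":0,"wz":0.06},{"dx":-0.7,"dy":0.9,"dz":0,"wx":0,"wy":0,"wz":0.12},{"dx":-0.7,"dy":0.9,"dz":0,"wx":0,"wy":0,"wz":0.18}]' >/dev/null; python3 -c "
from h import *;st()"; python3 -m jog '[{"dx":0,"dy":0,"dz":0,"wx":0,"wy":0,"wz":0.05},{"dx":0,"dy":0,"dz":0,"wx":0,"wy":0,"wz":0.1}]' >/dev/null; python3 -c "
from h import *;st()"
```

```text
t 14.65 vise xyz [-53.8   0.4  91.8] ang -1.081 F vise [3.1 1.4 0.6] Tz [-0.628 -0.15   0.203] w 0.124 gf 49.9
t 14.85 vise xyz [-53.9   0.4  91.9] ang -1.181 F vise [3.1 1.2 0.4] Tz [-0.571 -0.144  0.248] w 0.123 gf 49.9
```

```bash
python3 -m jog '[{"dx":0,"dy":0,"dz":0,"wx":0,"wy":0,"wz":0.05}]' >/dev/null; python3 -c "
from h import *;st()"; python3 -m jog '[{"dx":0,"dy":0,"dz":0,"wx":0,"wy":0,"wz":0.05}]' >/dev/null; python3 -c "
from h import *;st()"
```

```text
t 14.95 vise xyz [-53.9   0.4  91.8] ang -1.231 F vise [2.8 0.7 0.1] Tz [-0.572 -0.183  0.218] w 0.124 gf 49.9
t 15.05 vise xyz [-53.9   0.4  91.9] ang -1.281 F vise [1.6 1.  0.3] Tz [-0.625 -0.167  0.243] w 0.124 gf 49.9
```

```bash
cat >> h.py <<'E'
def avg(n=8):
    from bench import arm
    L=[]
    for _ in range(n): arm.get_image("top"); L.append(arm.observe()["torque"][2])
    st(); print("Tz mean",np.mean(L).round(4),"se",(np.std(L)/n**.5).round(4))
E
python3 -c "
from h import *;avg()"
python3 -m jog '[{"dx":0,"dy":0,"dz":0,"wx":0,"wy":0,"wz":0.05}]' >/dev/null; python3 -c "
from h import *;avg()"
```

```text
t 15.45 vise xyz [-53.8   0.4  91.9] ang -1.28 F vise [2.  2.9 0.8] Tz [-0.567 -0.404  0.082] w 0.126 gf 49.8
Tz mean 0.0528 se 0.0107
t 15.95 vise xyz [-53.9   0.4  91.8] ang -1.33 F vise [0.7 3.6 0. ] Tz [-0.326 -0.503  0.039] w 0.127 gf 49.8
Tz mean 0.0723 se 0.0174
```

```bash
cat > o.py <<'E'
from bench import arm; from h import YAW; import numpy as np
o=arm.observe();R=o["tcp_rot"];print(round(o["t"],2),round(np.arctan2(R[1,1],R[0,1])-YAW-np.pi/2,3),"Tz",o["torque"][2].round(3),"F",o["contact_force"].round(1))
E
for i in 1 ; do python3 -m jog '[{"dx":0,"dy":0,"dz":0,"wx":0,"wy":0,"wz":0.04}]' >/dev/null; python3 o.py; python3 -m jog '[{"dx":0,"dy":0,"dz":0,"wx":0,"wy":0,"wz":0.04}]' >/dev/null; python3 o.py; python3 -m jog '[{"dx":0,"dy":0,"dz":0,"wx":0,"wy":0,"wz":0.04}]' >/dev/null; python3 o.py; python3 -m jog '[{"dx":0,"dy":0,"dz":0,"wx":0,"wy":0,"wz":0.04}]' >/dev/null; python3 o.py; done
```

```text
16.05 -1.371 Tz 0.272 F [ 3.5 -0.8  1.1]
16.15 -1.411 Tz 0.275 F [ 3.6 -0.9  1.9]
16.25 -1.451 Tz 0.256 F [ 3.8 -0.4  0.8]
16.35 -1.491 Tz 0.206 F [ 4.1 -0.7  1. ]
```

```bash
python3 -m jog '[{"dx":0,"dy":0,"dz":0,"wx":0,"wy":0,"wz":0.04}]' >/dev/null; python3 o.py; python3 -m jog '[{"dx":0,"dy":0,"dz":0,"wx":0,"wy":0,"wz":0.04}]' >/dev/null; python3 o.py; python3 -m jog '[{"dx":0,"dy":0,"dz":0,"wx":0,"wy":0,"wz":0.04}]' >/dev/null; python3 o.py
```

```text
16.45 -1.531 Tz 0.314 F [ 3.6 -0.3  1.3]
16.55 -1.571 Tz 0.229 F [3.3 0.  1.4]
16.65 -1.611 Tz 0.238 F [ 3.4 -0.4  1.5]
```

```bash
python3 -m jog '[{"dx":0,"dy":0,"dz":0,"wx":0,"wy":0,"wz":0.04}]' >/dev/null; python3 o.py; python3 -m jog '[{"dx":0,"dy":0,"dz":0,"wx":0,"wy":0,"wz":0.04}]' >/dev/null; python3 o.py; python3 -m jog '[{"dx":0,"dy":0,"dz":0,"wx":0,"wy":0,"wz":0.04}]' >/dev/null; python3 o.py
```

```text
16.75 -1.651 Tz 0.281 F [4.3 0.5 1.6]
16.85 -1.691 Tz 0.306 F [3.9 1.  1.7]
16.95 -1.731 Tz 0.321 F [3.4 0.  1.1]
```

```bash
python3 -m jog '[{"dx":0,"dy":0,"dz":0,"wx":0,"wy":0,"wz":0.02}]' >/dev/null; python3 o.py; python3 -m jog '[{"dx":0,"dy":0,"dz":0,"wx":0,"wy":0,"wz":0.02}]' >/dev/null; python3 o.py; python3 -m jog '[{"dx":0,"dy":0,"dz":0,"wx":0,"wy":0,"wz":0.02}]' >/dev/null; python3 o.py
```

```text
17.05 -1.751 Tz 0.247 F [3.5 1.2 1. ]
17.15 -1.771 Tz 0.317 F [4.4 1.8 1. ]
17.25 -1.791 Tz 0.266 F [ 4.7  3.3 -0.2]
```

```bash
python3 -m jog '[{"dx":-0.1,"dy":-0.4,"dz":0,"wx":0,"wy":0,"wz":0.03}]' >/dev/null; python3 o.py; python3 -m jog '[{"dx":0,"dy":-0.2,"dz":0,"wx":0,"wy":0,"wz":0.03}]' >/dev/null; python3 o.py; python3 -m jog '[{"dx":0,"dy":-0.2,"dz":0,"wx":0,"wy":0,"wz":0.03}]' >/dev/null; python3 o.py; python3 -c "
from h import *; st()"
```

```text
17.35 -1.822 Tz 0.281 F [4.6 1.6 2.3]
17.45 -1.852 Tz 0.326 F [3.8 1.3 2.2]
17.55 -1.882 Tz 0.29 F [4.2 1.8 1.3]
t 17.55 vise xyz [-55.    0.4  91.9] ang -1.882 F vise [-2.   4.1  1.3] Tz [ 0.24  -0.622  0.29 ] w 0.127 gf 50.0
```

```bash
python3 -m jog '[{"dx":0,"dy":-0.2,"dz":0,"wx":0,"wy":0,"wz":0.03}]' >/dev/null; python3 o.py; python3 -m jog '[{"dx":0,"dy":-0.2,"dz":0,"wx":0,"wy":0,"wz":0.03}]' >/dev/null; python3 o.py; python3 -m jog '[{"dx":0,"dy":0,"dz":0,"wx":0,"wy":0,"wz":0.03}]' >/dev/null; python3 o.py; python3 - <<'E'
from h import *; st()
from scipy.optimize import curve_fit
a=np.array([.902,1.081,1.181,1.231,1.281,1.371,1.411,1.451,1.491,1.531,1.571,1.611,1.651,1.691,1.731,1.751,1.771,1.791,1.822,1.852,1.882])
T=np.array([.214,.203,.248,.218,.243,.272,.275,.256,.206,.314,.229,.238,.281,.306,.321,.247,.317,.266,.281,.326,.29])
print(np.polyfit(a,T,1,cov=True))
f=lambda x,b,k,c:b+k*np.maximum(0,x-c)
p,C=curve_fit(f,a,T,[.21,.1,1.1]);print(p,np.sqrt(np.diag(C)),(f(1.882,*p)-p[0])/.005)
E
```

```text
17.65 -1.911 Tz 0.269 F [4.1 0.5 1.1]
17.75 -1.941 Tz 0.339 F [3.7 0.8 2.1]
17.85 -1.971 Tz 0.317 F [3.9 1.3 2.7]
t 17.85 vise xyz [-55.2   0.4  91.8] ang -1.971 F vise [-1.5  3.8  2.7] Tz [ 0.261 -0.733  0.317] w 0.125 gf 50.0
(array([0.09650052, 0.11703219]), array([[ 0.0005764 , -0.00087983],
       [-0.00087983,  0.00138399]]))
[0.214      0.1025042  1.04206136] [0.03000995 0.02882617 0.3331995 ] 17.219446891634792
```

```bash
python3 -m jog '[{"dx":0,"dy":0,"dz":0,"wx":0,"wy":0,"wz":0.02}]' >/dev/null; python3 o.py; python3 -m jog '[{"dx":0,"dy":-0.1,"dz":0,"wx":0,"wy":0,"wz":0.02}]' >/dev/null; python3 o.py; python3 -m jog '[{"dx":0,"dy":-0.1,"dz":0,"wx":0,"wy":0,"wz":0.02}]' >/dev/null; python3 o.py; for k in 1 2; do python3 -m jog '[{"dx":0,"dy":0,"dz":0,"wx":0,"wy":0,"wz":-0.03}]' >/dev/null; python3 o.py;  python3 -m jog '[{"dx":0,"dy":0,"dz":0,"wx":0,"wy":0,"wz":-0.03}]' >/dev/null; python3 o.py; python3 -m jog '[{"dx":0,"dy":0,"dz":0,"wx":0,"wy":0,"wz":0.03}]' >/dev/null; python3 o.py; python3 -m jog '[{"dx":0,"dy":0,"dz":0,"wx":0,"wy":0,"wz":0.03}]' >/dev/null; python3 o.py; done
```

```text
17.95 -1.991 Tz 0.321 F [3.6 1.2 2. ]
18.05 -2.011 Tz 0.349 F [4.4 1.7 1.9]
18.15 -2.032 Tz 0.37 F [3.1 1.8 1.9]
18.25 -2.0 Tz -0.075 F [4.3 2.3 2.7]
18.35 -1.969 Tz -0.095 F [4.7 1.8 3.1]
18.45 -1.999 Tz 0.359 F [3.8 3.2 2.8]
18.55 -2.03 Tz 0.388 F [4.2 2.  2.3]
18.65 -1.998 Tz -0.092 F [5.  3.3 4. ]
18.75 -1.967 Tz -0.096 F [5.1 2.7 3.3]
18.85 -1.998 Tz 0.242 F [3.7 2.5 3.3]
18.95 -2.028 Tz 0.314 F [4.3 3.  3.4]
```

```bash
python3 -m jog '[{"dx":0,"dy":0,"dz":0,"wx":0,"wy":0,"wz":-0.02},{"dx":0,"dy":0,"dz":0,"wx":0,"wy":0,"wz":-0.02}]' >/dev/null; python3 o.py; python3 -m jog '[{"dx":0,"dy":0,"dz":0,"wx":0,"wy":0,"wz":0},{"dx":0,"dy":0,"dz":0,"wx":0,"wy":0,"wz":0},{"dx":0,"dy":0,"dz":0,"wx":0,"wy":0,"wz":0},{"dx":0,"dy":0,"dz":0,"wx":0,"wy":0,"wz":0},{"dx":0,"dy":0,"dz":-30,"wx":0,"wy":0,"wz":0},{"dx":0,"dy":0,"dz":-60,"wx":0,"wy":0,"wz":0},{"dx":0,"dy":0,"dz":-100,"wx":0,"wy":0,"wz":0},{"dx":0,"dy":0,"dz":-140,"wx":0,"wy":0,"wz":0},{"dx":0,"dy":0,"dz":-140,"wx":0,"wy":0,"wz":0}]' 0.5 >/dev/null; python3 - <<'E'
from h import *
from bench import arm
st()
d=arm.get_image("side")
c=d["img"][150:270,220:320];cv2.imwrite("pics/s3.png",cv2.resize(np.clip(c*1.8,0,255).astype(np.uint8),None,fx=5,fy=5,interpolation=2))
E
```

```text
19.15 -2.008 Tz -0.01 F [4.4 3.6 3. ]
t 20.05 vise xyz [-54.7   3.1 237.6] ang -2.01 F vise [-0.3  0.4 -0.2] Tz [-0.011  0.057  0.025] w 0.5 gf 0.0
```

View pics/s3.png

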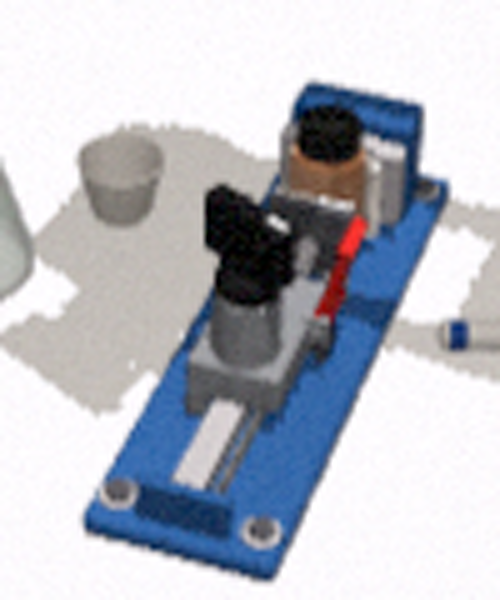

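The bottle stands upright in the V at crop (330,150), the lever is released, and the surroundings are unmoved. I'll regrip the knob once to verify the load now that the tool no longer pushes on the jaw.

```bash
python3 -m jog '[{"dx":0,"dy":0,"dz":45,"wx":0,"wy":0,"wz":0},{"dx":0,"dy":0,"dz":90,"wx":0,"wy":0,"wz":0},{"dx":0,"dy":0,"dz":125,"wx":0,"wy":0,"wz":0},{"dx":0,"dy":0,"dz":145,"wx":0,"wy":0,"wz":0},{"dx":0,"dy":0,"dz":145,"wx":0,"wy":0,"wz":0},{"dx":0,"dy":0,"dz":145,"wx":0,"wy":0,"wz":0}]' >/dev/null; python3 -m jog '[{"dx":0,"dy":0,"dz":0,"wx":0,"wy":0,"wz":0},{"dx":0,"dy":0,"dz":0,"wx":0,"wy":0,"wz":0},{"dx":0,"dy":0,"dz":0,"wx":0,"wy":0,"wz":0},{"dx":0,"dy":0,"dz":0,"wx":0,"wy":0,"wz":0},{"dx":0,"dy":0,"dz":0,"wx":0,"wy":0,"wz":0}]' 1 50 >/dev/null; python3 -c "
from h import *;st()"
for k in 1 2 3; do python3 -m jog '[{"dx":0,"dy":0,"dz":0,"wx":0,"wy":0,"wz":-0.03}]' >/dev/null; python3 o.py;  python3 -m jog '[{"dx":0,"dy":0,"dz":0,"wx":0,"wy":0,"wz":-0.03}]' >/dev/null; python3 o.py; python3 -m jog '[{"dx":0,"dy":0,"dz":0,"wx":0,"wy":0,"wz":0.03}]' >/dev/null; python3 o.py; python3 -m jog '[{"dx":0,"dy":0,"dz":0,"wx":0,"wy":0,"wz":0.03}]' >/dev/null; python3 o.py; done
```

```text
t 21.2 vise xyz [-55.1   0.9  87.5] ang -2.01 F vise [-0.4  0.3  3. ] Tz [0.115 0.093 0.022] w 0.228 gf 41.3
21.3 -1.979 Tz -0.098 F [0.1 0.6 3. ]
21.4 -1.948 Tz -0.112 F [0.3 1.4 4.4]
21.5 -1.979 Tz 0.207 F [0.1 0.3 5.6]
21.6 -2.009 Tz 0.291 F [0.7 1.3 4. ]
21.7 -1.978 Tz 0.004 F [1.8 0.5 5.4]
21.8 -1.948 Tz -0.066 F [0.4 0.6 4.6]
21.9 -1.979 Tz 0.253 F [0.9 0.6 5.3]
22.0 -2.009 Tz 0.34 F [0.8 2.3 5.1]
22.1 -1.978 Tz 0.0 F [-0.3  1.1  4.7]
22.2 -1.948 Tz -0.087 F [1.9 0.6 5.5]
22.3 -1.979 Tz 0.2 F [0.2 1.3 4.9]
22.4 -2.009 Tz 0.346 F [0.4 1.5 5.9]
```

```bash
python3 -m jog '[{"dx":0,"dy":0,"dz":0,"wx":0,"wy":0,"wz":-0.02},{"dx":0,"dy":0,"dz":0,"wx":0,"wy":0,"wz":-0.04}]' >/dev/null; python3 o.py; python3 -m jog '[{"dx":0,"dy":0,"dz":0,"wx":0,"wy":0,"wz":0},{"dx":0,"dy":0,"dz":0,"wx":0,"wy":0,"wz":0},{"dx":0,"dy":0,"dz":0,"wx":0,"wy":0,"wz":0},{"dx":0,"dy":0,"dz":0,"wx":0,"wy":0,"wz":0},{"dx":0,"dy":0,"dz":-30,"wx":0,"wy":0,"wz":0},{"dx":0,"dy":0,"dz":-60,"wx":0,"wy":0,"wz":0},{"dx":0,"dy":0,"dz":-100,"wx":0,"wy":0,"wz":0},{"dx":0,"dy":0,"dz":-100,"wx":0,"wy":0,"wz":0},{"dx":0,"dy":0,"dz":-100,"wx":0,"wy":0,"wz":0}]' 0.4 >/dev/null; python3 - <<'E'
from h import *
from bench import arm
st(); print(arm.finish_job())
E
```

```text
22.6 -1.968 Tz -0.073 F [0.2 0.7 5.1]
t 23.5 vise xyz [-54.9   0.4 187.3] ang -1.97 F vise [ 0.7 -0.4 -1. ] Tz [ 0.043  0.232 -0.002] w 0.6 gf 0.0
the job is handed in; nothing more can be done
None
```

The bottle is clamped upright in the vise and the job is handed in (no verdict was returned): I estimate the grip at about 23 N from the knob torque, the lever is released, and nothing around the vise moved in the last picture.

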